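Unstack the drive parts from the assembly stand into their nests

ROBOT

A 6-joint arm with a two-finger parallel gripper is mounted at the origin on a cart in front of the work surface, level with it; the furniture and walls round the work are solid. World frame = base frame: x ahead of the robot, y to its left, z up, the work surface at z = 0. Lengths are in m, angles in degrees, forces in N, time in s.
With the tool pointing down it reaches from about 0.25 to 0.8 m from the base axis. Payload 8.5 kg.
Tool frame: the origin (TCP) lies at the very end of the fingers, on their centre line; the grasp point (between the pads) lies 19 mm behind it; z points along the fingers, y is the line along which they close (so a half turn about z gives the same grasp; the last joint's range is limited). The gripper opens to 85 mm and grips with 20 to 120 N. Pads are 22 mm wide; open, the fingers measure 114 mm over their backs; the gripper's body (76 mm by 85 mm) begins 54 mm behind the grasp point. The pads swing forward as they close: fully open they stand 13 mm farther back than shut.
Start: joints at [64.286, 13.648, -0.773, 75.585, 0, 90], TCP at [0.228, 0.473, 0.194] pointing down, gripper open.
Joint ranges: [-152.45, 152.45], [-59.26, 108.67], [-65.41, 83.53], [-104.44, 129.93], [-82.83, 76.93], [-180, 180]. Speed limits (degrees/s): [127.2, 127.2, 159.86, 180, 180, 180].

INTERFACE

Orientations are given as a 3x3 rotation matrix whose columns are the frame's x, y, z axes.
In Python, from rig import manip gives the robot as it stands.
- The arm moves only by the tool servo_tool, never from a script. Its argument "commands" is a list that holds one entry, the list of rows, each a list of 7 numbers: the shift along the tool's x, y, z in units of 40 mm (1.0 is 40 mm), then the turn, a rotation vector about the tool's x, y, z in units of 6 degrees (1.0 is 6 degrees), then the opening in per cent of the stroke, from 0 (shut) to 100 (fully open). A call has 1 to 10 rows; each row is the pose to reach, as a shift and turn from the pose commanded when the call began, along the tool's axes at that moment; what a row does not reach only later rows make up. A row lasts 1/12 s, in which the tool goes at most 41.7 mm and 7.16 degrees, less where a joint would pass 70% of its speed; a pose out of reach is approached as far as the arm can. A call with a gripper value outside its range is refused whole. The fingers move at their own pace and stop on an object; "squeeze" is the grip in N (left out, the last holds). Time passes only in rows, so rows that repeat a pose let the fingers close. It gives the time, the measured TCP pose, the force, the opening and the grip force at its end, in the units of the state.
- manip.get_obs(): the state, without advancing time (a new reading comes with each control period).
- manip.get_image(name): name is "scene" or "top"; returns a dict with "image" (400x640x3 uint8, blue, green, red), "range_z" (400x640 float32, m along the optical axis (not along the pixel's ray), 0 where there is no reading), "camera_matrix" (3x3 intrinsics, pixels), "k1" (the pictures are not rectified: a ray, as slopes to the right and down, at radius r is drawn at 1 + k1 r^2 times it, then the intrinsics apply), "cam_to_world" (4x4, takes a point from camera to world coordinates). Camera axes: x right, y up, looking along -z (the intrinsics and any distortion apply to the point x, -y, -z); pixel columns grow to the right and rows downward; lengths in m; the calibration is good to about 2 mm. A picture is of the moment at which its call begins.
- manip.finish_job(): hands the job in; it is judged then, once.
The state is a dict: "time_s": time; "joint_positions": joint angles; "qd": joint speeds; "effort": joint torques, N m; "tcp_pos": TCP position; "orientation": TCP orientation; "contact_force": force on the tool from outside, world axes, zero at the start; "ft_torque": the same for the moment, N m; "grip_width": finger opening in m; "gripper_force": force on a finger pad.
Only numpy, scipy, OpenCV 4.12 (cv2) and the standard library are available. Lean on these libraries where they do the work, as an engineer would, in place of code of your own. Each camera call takes 0.05 s, during which the arm holds its last target. There are 200 camera calls.

TASK

The parts of a belt drive are stacked on the pin of the assembly stand: unstack them from the top down and put them away in that order. The brass nut goes in the steel parts dish, the dark grey sleeve in the small blue nest, the flanged hub in the middle-sized nest and the belt pulley in the large one. Set every part down flat on the floor of its place, the same way up as it stood on the stand, and leave all four released and at rest.

Things in the scene. Friction and masses are not known exactly. Their poses are not given: they have to be found in the camera images.
- stand: Fixed assembly stand: round grey foot 90 mm across, 14 mm high; steel shoulder 42 mm across up to 18 mm; upright steel pin 12 mm thick, its top 74 mm above the bench. Origin: centre of the underside, on the bench; z up along the pin. Stacked on it, loose, bottom to top: pulley, hub, sleeve, nut; the pin passes through pulley and hub and 6 mm into the sleeve, the nut lies above it.
- nut: Brass hexagon nut, 24 mm across flats, 27.7 mm across corners, 24 mm high, bore 16 mm, about 70 g; top of the stack. Origin: centre of its underside; z up; a corner lies on its own x axis, so two of its flats face along its own y axis (grip across flats: along y, or 60 degrees either side).
- sleeve: Dark grey plain steel sleeve (round tube standing on end), 36 mm across, 42 mm high, open bore about 18 mm, about 140 g; under the nut. Origin: centre of its underside; z up along its bore.
- hub: Light aluminium hub, 30 mm high, about 160 g: a flange 50 mm across with four small bolt holes for its lower 10 mm, above it a round boss 38 mm across; open bore 17 mm. Under the sleeve, on the pulley. Origin: centre of the flange's underside; z up along its bore.
- pulley: Dark steel V-belt pulley, 64 mm across both rims, 20 mm high, groove round the middle, bore 17 mm, about 280 g; bottom of the stack, on the shoulder. Origin: centre of its underside; z up along its bore.
- parts_dish: Round bright steel parts dish for the nut, 96 mm across its flared rim, rim 10 mm high, flat floor 76 mm across and 4 mm above the bench. Fixed. Origin: centre of its underside, on the bench; z up.
- nest_small: Smallest of three round blue plastic nests with black floors, for the sleeve: 66 mm across outside, recess 50 mm across, recess floor 4 mm above the bench, lip 8 mm above the bench (recess 4 mm deep). Fixed. Origin: centre of its underside, on the bench; z up.
- nest_middle: Middle one of three round blue plastic nests with black floors, for the hub: 80 mm across outside, recess 64 mm across, recess floor 4 mm above the bench, lip 8 mm above the bench. Fixed. Origin: centre of its underside, on the bench; z up.
- nest_large: Largest of three round blue plastic nests with black floors, for the pulley: 94 mm across outside, recess 78 mm across, recess floor 4 mm above the bench, lip 8 mm above the bench. Fixed. Origin: centre of its underside, on the bench; z up.
Things that resemble listed ones, but are neither listed nor needed, are in the scene too. What is shaped like the nest_small but green is not meant.

How it is judged:
By the outcome, as a careful person would: the job done as asked, in the order asked, and still so for the second after the job is handed in, with the robot touching nothing.
It also fails if it takes over 120 s, if anything falls off the work surface, if the arm or the gripper's body presses on something with over 40 N, if the wrist force passes 120 N, or if a joint passes its speed limit or range.

## Working session

There is one attempt and no reset: what is moved stays moved. The work goes in short steps, Python scripts to look and compute and a tool call to move; the robot and the scene stay as the last step left them, time stands still between calls to the robot, and variables do not carry over. Pictures are saved under pics/ and viewed, at most 17 in all, crops included, and the job is handed in when it is done.

Besides the shell and the picture viewer there is one more tool, called after "Emit:" as a command line: name --argument value ..., lists and objects as JSON in quotes. servo_tool: Moves the arm, as the interface text tells. Its arguments: {"type":"object","properties":{"commands":{"type":"array","items":{"type":"array","items":{"type":"array","items":{"type":"number"}}}},"squeeze":{"type":"number"}},"required":["commands"]}

```bash
mkdir -p pics; cat > h.py <<'E'
import numpy as np, cv2
from rig import manip
def grab(n,name=None):
    d=manip.get_image(n)
    if name: cv2.imwrite('pics/'+name,d['image'])
    return d
def ray(d,u,v):
    K=d['camera_matrix'];k=float(d['k1'])
    p=cv2.undistortPoints(np.array([[[u,v]]],float),K,np.array([k,0,0,0,0.]))[0,0]
    T=d['cam_to_world'];return T[:3,3],T[:3,:3]@np.array([p[0],-p[1],-1])
def onz(d,u,v,z):
    o,r=ray(d,u,v);return (o+r*(z-o[2])/r[2])
def rng(d,u,v):
    o,r=ray(d,u,v);return o+r*d['range_z'][int(v),int(u)]
E
python3 - <<'E'
from h import *
for n in('scene','top'):
    d=grab(n,n+'0.png');print(n,d['camera_matrix'],d['k1'],d['cam_to_world'])
o=manip.get_obs();print(o)
E
```

```text
scene [[513.5617411    0.         324.68530585]
 [  0.         513.5617411  199.86381518]
 [  0.           0.           1.        ]] -0.13408734200889522 [[-0.71614429 -0.30708227  0.62676777  1.18531111]
 [ 0.69745718 -0.28104493  0.65921714  0.81193076]
 [-0.02628399  0.90923827  0.41544545  0.55049753]
 [ 0.          0.          0.          1.        ]]
top [[466.4994476    0.         320.90739866]
 [  0.         466.4994476  191.23723152]
 [  0.           0.           1.        ]] 0.04091724303881998 [[ 0.0238574   0.98144488 -0.19025448  0.30351154]
 [-0.9996677   0.02156178 -0.01412723  0.0957017 ]
 [-0.00976287  0.19052829  0.98163316  1.10449609]
 [ 0.          0.          0.          1.        ]]
{'time_s': 0.1, 'joint_positions': array([ 6.42856886e+01,  1.36781044e+01, -8.09380344e-01,  7.55852252e+01,
        4.09408458e-04,  9.00008164e+01]), 'qd': array([-0.04921373, -0.06456616,  0.05789972,  0.04714662,  0.0947539 ,
       -0.08502671]), 'effort': array([-6.49467183e-04, -5.39723110e+01,  3.46995986e+01,  1.33884183e-02,
       -1.66701631e-05, -1.40675814e-05]), 'tcp_pos': array([0.22761195, 0.47264622, 0.19355516]), 'orientation': array([[-9.00962487e-01,  4.33896631e-01, -5.57048253e-04],
       [ 4.33896989e-01,  9.00961766e-01, -1.14025255e-03],
       [ 7.12743731e-06, -1.26902633e-03, -9.99999195e-01]]), 'contact_force': array([-0.56406237, -0.78044609,  0.34903772]), 'ft_torque': array([-0.02720546, -0.03683075, -0.01107297]), 'gripper_force': 0.0, 'grip_width': 0.08556621968316877}
```

View pics/top0.png

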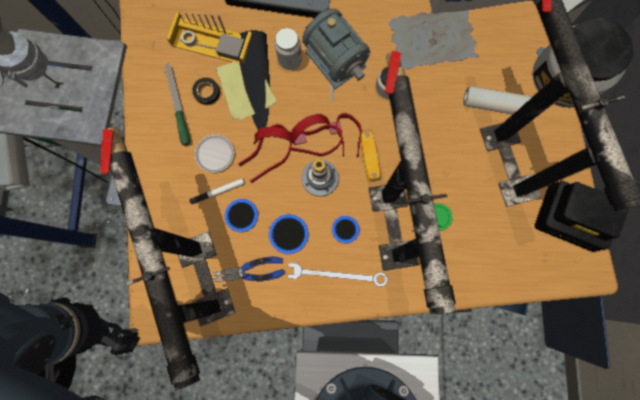

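View pics/scene0.png

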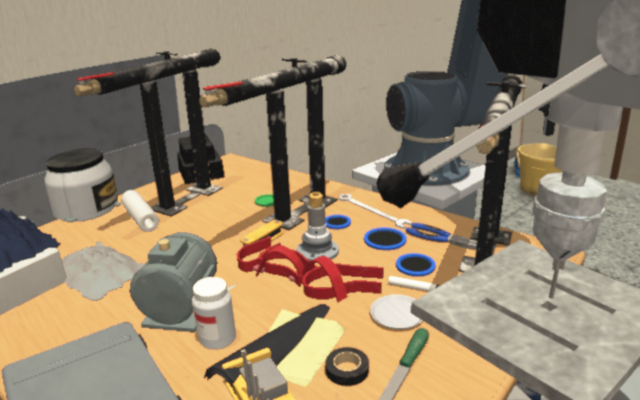

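The top view shows the stack at (320,175), the dish at (215,154), and nests at (241,215) middle, (289,233) large and (345,229) small. Possible mix-ups:
- Small nest: the green ring at (443,217).
- Nut: the motor's brass boss in the scene view at (165,243).
- Dish: the tape ring at (206,91) and the pill-bottle cap at (288,36).

I choose the blue rings, the steel disc and the stack on the grey foot. Next I'll measure them and the rails.

```bash
python3 - <<'E'
from h import *
np.set_printoptions(precision=4,suppress=True)
d=grab('top');im=d['image'];hsv=cv2.cvtColor(im,cv2.COLOR_BGR2HSV)
m=cv2.inRange(hsv,(105,130,80),(125,255,255))
for c in cv2.findContours(m,cv2.RETR_EXTERNAL,cv2.CHAIN_APPROX_NONE)[0]:
    if cv2.contourArea(c)>300:
        (u,v),ax,a=cv2.fitEllipse(c);print('nest',u,v,ax,onz(d,u,v,.008))
print('dish',onz(d,215.5,154,.008),'bench z',rng(d,260,180))
# points
def P(name,u,v): print(name,(u,v),rng(d,u,v))
P('nut',319,166);P('foot',320,190);P('dish',215,154)
for n,pts in {'Lrail':[(125,165),(140,220),(160,290),(180,365)],'Mrail':[(402,90),(412,160),(428,230),(438,295)],'Lpost':[(200,245),(215,305)],'Mpost':[(385,195),(400,255)]}.items():
    for p in pts:P(n,*p)
s=grab('scene')
for n,p in {'nut':(317,199),'foot':(320,250),'drillrod':(400,183),'press table':(540,290),'spindle':(556,285),'rail':(335,66),'railL':(495,150),'handle':(520,110)}.items(): print(n,p,rng(s,*p))
cv2.imwrite('pics/c1.png',np.hstack([cv2.resize(im[140:215,280:360],(400,375),interpolation=2),cv2.resize(s['image'][185:265,280:360],(375,375),interpolation=2)]))
# height map in workspace
vv,uu=np.mgrid[0:400:1,0:640:1]
K=d['camera_matrix'];pp=cv2.undistortPoints(np.stack([uu,vv],-1).reshape(-1,1,2).astype(float),K,np.array([float(d['k1']),0,0,0,0]))[:,0]
r=d['range_z'].reshape(-1);T=d['cam_to_world']
X=(np.c_[pp[:,0]*r,-pp[:,1]*r,-r]@T[:3,:3].T+T[:3,3])[r>0]
print('max height by cell rows x .1...,.7; cols y .5..-.3')
for x in np.arange(.05,.85,.05):
    print('%.2f'%x,[int(1000*X[(abs(X[:,0]-x)<.025)&(abs(X[:,1]-y)<.025),2].max(initial=0)) for y in np.arange(.55,-.35,-.05)])
E
```

```text
nest 345.25323486328125 229.1885528564453 (25.135160446166992, 25.3848819732666) [0.4263 0.052  0.008 ]
nest 288.2756042480469 233.6565399169922 (37.06947326660156, 37.475406646728516) [0.4127 0.1858 0.008 ]
nest 241.0553741455078 215.0404815673828 (30.52278709411621, 31.55720329284668) [0.4544 0.2995 0.008 ]
dish [0.6026 0.37   0.008 ] bench z [ 0.5423  0.26   -0.0008]
nut (319, 166) [0.5629 0.1164 0.0687]
foot (320, 190) [0.5185 0.1137 0.0106]
dish (215, 154) [0.6039 0.3724 0.0032]
Lrail (125, 165) [0.4906 0.4396 0.3349]
Lrail (140, 220) [0.3976 0.4056 0.3342]
Lrail (160, 290) [0.2851 0.3618 0.335 ]
Lrail (180, 365) [0.1729 0.3183 0.3398]
Mrail (402, 90) [ 0.6276 -0.0274  0.3537]
Mrail (412, 160) [ 0.5056 -0.0434  0.3513]
Mrail (428, 230) [ 0.3894 -0.067   0.3536]
Mrail (438, 295) [ 0.2881 -0.0795  0.3568]
Lpost (200, 245) [0.3819 0.3923 0.0046]
Lpost (215, 305) [0.2486 0.337  0.0505]
Mpost (385, 195) [ 0.4983 -0.0337  0.0715]
Mpost (400, 255) [ 0.3627 -0.059   0.116 ]
nut (317, 199) [0.5567 0.1288 0.1289]
foot (320, 250) [0.567  0.1435 0.0224]
drillrod (400, 183) [0.8643 0.5672 0.
[... 757 characters left out ...]
6]
0.40 [5, 5, 339, 341, 13, 12, 12, 12, 12, 12, 12, 10, 356, 353, 4, 8, 6, 6]
0.45 [0, 6, 344, 339, 13, 11, 13, 11, 13, 11, 12, 10, 378, 373, 11, 11, 5, 7]
0.50 [4, 344, 346, 322, 20, 15, 11, 7, 40, 43, 7, 14, 356, 14, 13, 11, 7, 10]
0.55 [203, 345, 345, 12, 16, 27, 29, 27, 134, 137, 13, 350, 356, 3, 4, 6, 6, 11]
0.60 [204, 6, 22, 13, 15, 30, 29, 30, 30, 36, 30, 360, 355, 3, 5, 6, 4, 387]
0.65 [204, 6, 28, 15, 14, 17, 74, 73, 75, 69, 30, 360, 356, 0, 6, 6, 7, 371]
0.70 [204, 14, 26, 6, 8, 11, 24, 27, 74, 63, 29, 360, 357, 4, 5, 6, 10, 371]
0.75 [205, 17, 25, 25, 22, 21, 17, 5, 6, 6, 6, 53, 69, 5, 7, 6, 375, 371]
0.80 [204, 16, 20, 25, 11, 26, 24, 6, 69, 121, 130, 113, 66, 6, 5, 5, 375, 374]
```

View pics/c1.png

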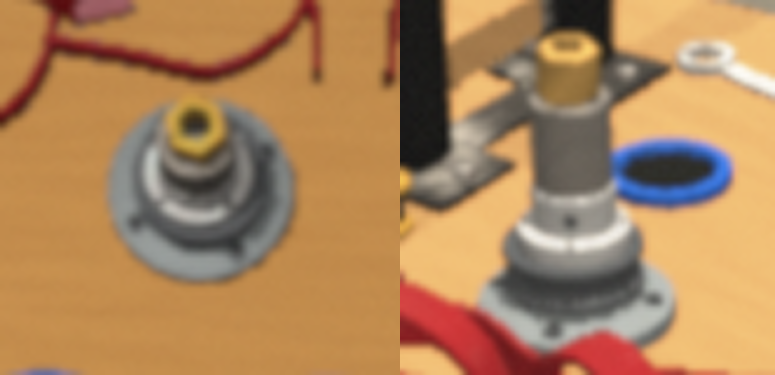

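The crop confirms the stack: brass nut, dark sleeve, hub, pulley and foot, all centred. Crop scale is 5x; the foot centre is at about (320,178) and the nut's top face at about (319,165). Now the nut's yaw and the stand centre.

```bash
python3 - <<'E'
from h import *
np.set_printoptions(precision=4,suppress=True)
for n,(u0,v0,u1,v1),foot in (('top',(300,145,340,185),(320.2,178)),('scene',(300,180,335,210),None)):
    d=grab(n);S=8
    im=cv2.resize(d['image'][v0:v1,u0:u1],None,fx=S,fy=S,interpolation=cv2.INTER_CUBIC);h=cv2.cvtColor(im,cv2.COLOR_BGR2HSV)
    if foot:print('foot',onz(d,*foot,.014))
    m=cv2.inRange(h,(15,110,175 if n=='top' else 150),(35,255,255))
    c=max(cv2.findContours(m,cv2.RETR_EXTERNAL,cv2.CHAIN_APPROX_NONE)[0],key=cv2.contourArea)
    c=cv2.convexHull(c)[:,0]
    P=np.array([onz(d,u0+(p[0]+.5)/S-.5,v0+(p[1]+.5)/S-.5,.134)[:2] for p in c])
    g=np.float32(P*1e4);(ctr,ax,a)=cv2.minAreaRect(g);print(n,ctr,ax,a)
    for t in range(0,180,10):
        e=np.array([np.cos(np.radians(t)),np.sin(np.radians(t))]);q=P@e;print(t,round(1000*(q.max()-q.min()),1),end='; ')
    print()
    cv2.imwrite(f'pics/n_{n}.png',cv2.resize(im,None,fx=1.2,fy=1.2))
E
python3 -c "
import cv2,numpy as np
a=cv2.imread('pics/n_top.png');b=cv2.imread('pics/n_scene.png');h=min(a.shape[0],b.shape[0]);cv2.imwrite('pics/n.png',np.hstack([a[:h],b[:h]]))"
```

```text
foot [0.5471 0.1139 0.014 ]
top (5478.10205078125, 1136.573974609375) (695.034912109375, 977.6090698242188) 10.673898696899414
0 85.6; 10 70.6; 20 71.0; 30 81.4; 40 89.4; 50 94.6; 60 97.0; 70 96.4; 80 92.9; 90 86.6; 100 96.9; 110 107.6; 120 115.0; 130 118.9; 140 119.1; 150 115.8; 160 108.9; 170 98.8; 
scene (5098.08740234375, 1173.1416015625) (941.9422607421875, 195.69314575195312) 44.765220642089844
0 64.4; 10 70.8; 20 80.2; 30 87.7; 40 92.5; 50 95.6; 60 95.9; 70 93.4; 80 88.0; 90 80.0; 100 69.5; 110 56.9; 120 42.7; 130 27.2; 140 24.6; 150 35.7; 160 46.4; 170 56.2;
```

View pics/n.png

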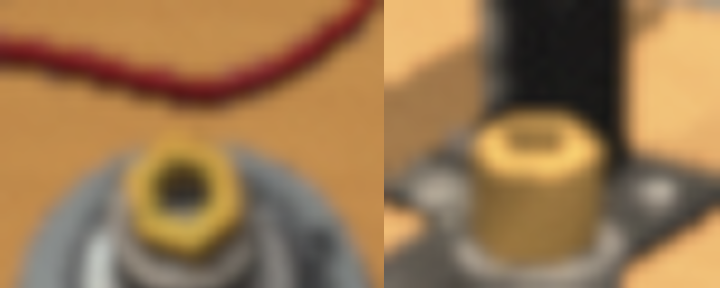

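Emit:
servo_tool --commands '[[[0, 0, -1, 0, 0, 0, 100], [0, 0, -2, 0, 0, 0, 100], [0, 0, -3, 0, 0, 0, 100], [0, 0, -4, 0, 0, 0, 100], [0, 0, -5, 0, 0, 0, 100], [0, 0, -6, 0, 0, 0, 100], [0, 0, -6.5, 0, 0, 0, 100], [0, 0, -6.5, 0, 0, 0, 100]]]'

```text
time_s: 0.97
tcp_pos: [0.2281, 0.4736, 0.4582]
orientation: [[-0.901, 0.434, 0.003], [0.434, 0.901, 0.006], [-0.0, 0.006, -1.0]]
contact_force: [-0.2, 0.8, -0.9]
grip_width: 0.0856
gripper_force: 0.0
```

The crop shows the nut's hexagon with corners nearly up and down in the image, about (178,135) and (190,250), so roughly 6° yaw. The mask caught some bench, so I'll tighten the hue.

```bash
python3 - <<'E'
from h import *
np.set_printoptions(precision=4,suppress=True)
d=grab('top');u0,v0,u1,v1,S=305,150,335,185,8
im=cv2.resize(d['image'][v0:v1,u0:u1],None,fx=S,fy=S,interpolation=cv2.INTER_CUBIC);h=cv2.cvtColor(im,cv2.COLOR_BGR2HSV)
print('bench hsv',d['image'][180,260],h[20,20],'nut',h[int((161-v0)*S),int((316-u0)*S)])
for lo in (20,21,22):
    m=cv2.inRange(h,(lo,90,80),(40,255,255))
    m=cv2.morphologyEx(m,cv2.MORPH_OPEN,np.ones((9,9)))
    cs=cv2.findContours(m,cv2.RETR_EXTERNAL,cv2.CHAIN_APPROX_NONE)[0]
    if not cs: continue
    c=cv2.convexHull(max(cs,key=cv2.contourArea))[:,0]
    P=np.array([onz(d,u0+(p[0]+.5)/S-.5,v0+(p[1]+.5)/S-.5,.134)[:2] for p in c])
    print(lo,(P.max(0)+P.min(0))/2,[(t,round(1000*np.ptp(P@[np.cos(np.radians(t)),np.sin(np.radians(t))]),1)) for t in range(0,180,10)])
E
```

```text
bench hsv [ 79 143 198] [  7 181  96] nut [ 19 156 198]
20 [0.5478 0.1157] [(0, np.float64(24.8)), (10, np.float64(25.5)), (20, np.float64(25.6)), (30, np.float64(25.1)), (40, np.float64(24.8)), (50, np.float64(24.0)), (60, np.float64(23.8)), (70, np.float64(23.7)), (80, np.float64(23.0)), (90, np.float64(21.9)), (100, np.float64(22.3)), (110, np.float64(22.5)), (120, np.float64(22.9)), (130, np.float64(23.1)), (140, np.float64(23.4)), (150, np.float64(24.0)), (160, np.float64(24.1)), (170, np.float64(24.0))]
21 [0.5469 0.116 ] [(0, np.float64(18.6)), (10, np.float64(20.0)), (20, np.float64(21.2)), (30, np.float64(21.8)), (40, np.float64(21.7)), (50, np.float64(21.2)), (60, np.float64(20.6)), (70, np.float64(20.2)), (80, np.float64(19.6)), (90, np.float64(18.8)), (100, np.float64(19.3)), (110, np.float64(19.3)), (120, np.float64(19.0)), (130, np.float64(18.1)), (140, np.float64(17.8)), (150, np.float64(17.1)), (160, np.float64(17.3)), (170, np.float64(17.9))]
22 [0.5422 0.1155] [(0, np.float64(4.7)), (10, np.float64(4.8)), (20, np.float64(5.4)), (30, np.float64(6.5)), (40, np.float64(7.4)), (50, np.float64(8.1)), (60, np.float64(8.6)), (70, np.float64(9.1)), (80, np.float64(9.4)), (90, np.float64(9.4)), (100, np.float64(9.8)), (110, np.float64(10.1)), (120, np.float64(10.1)), (130, np.float64(9.7)), (140, np.float64(9.1)), (150, np.float64(8.1)), (160, np.float64(7.0)), (170, np.float64(5.6))]
```

Emit:
servo_tool --commands '[[[-0.9, -0.38, 0, 0, 0, 0.5, 100], [-1.85, -0.77, 0, 0, 0, 1, 100], [-2.8, -1.16, 0, 0, 0, 1.5, 100], [-3.7, -1.54, 0, 0, 0, 2, 100], [-4.6, -1.93, 0, 0, 0, 2.5, 100], [-5.55, -2.31, 0, 0, 0, 3, 100], [-6.5, -2.7, 0, 0, 0, 3.5, 100], [-7.4, -3.08, 0, 0, 0, 4, 100], [-8.3, -3.47, 0, 0, 0, 4.4, 80], [-9.25, -3.85, 0, 0, 0, 4.7, 60]]]'

```text
time_s: 1.85
tcp_pos: [0.4948, 0.1719, 0.4532]
orientation: [[-0.587, 0.809, -0.001], [0.809, 0.587, -0.0], [0.0, -0.001, -1.0]]
contact_force: [0.3, 1.3, 0.4]
grip_width: 0.0636
gripper_force: 0.0
```

Emit:
servo_tool --commands '[[[-0.95, 0.1, 0.3, 0, 0, 0, 60], [-1.93, 0.2, 1, 0, 0, 0, 60], [-1.93, 0.21, 2, 0, 0, 0, 60], [-1.93, 0.21, 3, 0, 0, 0, 60], [-1.93, 0.21, 4, 0, 0, 0, 60], [-1.93, 0.21, 5, 0, 0, 0, 60], [-1.93, 0.21, 6, 0, 0, 0, 60], [-1.93, 0.21, 6.5, 0, 0, 0, 60], [-1.93, 0.21, 6.5, 0, 0, 0, 60], [-1.93, 0.21, 6.5, 0, 0, 0, 60]]]'

```text
time_s: 2.68
tcp_pos: [0.5452, 0.1159, 0.193]
orientation: [[-0.589, 0.808, -0.003], [0.808, 0.589, -0.001], [0.001, -0.003, -1.0]]
contact_force: [-0.4, 1.2, -0.3]
grip_width: 0.0512
gripper_force: 0.0
```

```bash
python3 - <<'E'
from h import *
print(manip.get_obs()['tcp_pos'],manip.get_obs()['joint_positions'])
a=grab('top')['image'][110:230,260:380];b=grab('scene')['image'][100:250,240:400]
cv2.imwrite('pics/c3.png',np.hstack([cv2.resize(a,(400,400)),cv2.resize(b,(400,400))]))
E
```

```text
[0.54524504 0.11594192 0.19299044] [ 1.20074090e+01  1.70294761e+01  3.75897459e+00  7.69143642e+01
 -4.42907863e-03  6.59240273e+01]
```

View pics/c3.png

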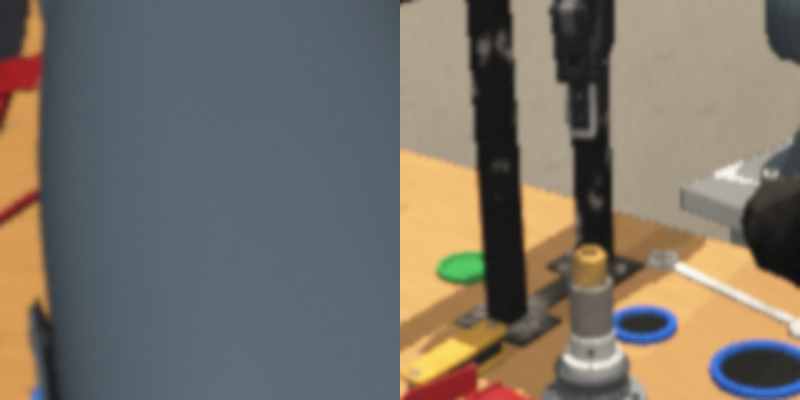

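The fingers are centred over the nut (crop about (590,255)). Descending to grip.

Emit:
servo_tool --commands '[[[-0.05, 0.01, 0.6, 0, 0, 0, 60], [-0.05, 0.01, 1.2, 0, 0, 0, 60], [-0.05, 0.01, 1.7, 0, 0, 0, 60], [-0.05, 0.01, 1.97, 0, 0, 0, 60], [-0.05, 0.01, 1.97, 0, 0, 0, 60], [-0.05, 0.01, 1.97, 0, 0, 0, 35], [-0.05, 0.01, 1.97, 0, 0, 0, 25], [-0.05, 0.01, 1.97, 0, 0, 0, 20], [-0.05, 0.01, 1.97, 0, 0, 0, 10], [-0.05, 0.01, 1.97, 0, 0, 0, 10]]]' --squeeze 30

```text
time_s: 3.62
tcp_pos: [0.5485, 0.115, 0.1161]
orientation: [[-0.589, 0.808, 0.001], [0.808, 0.589, 0.0], [-0.001, 0.001, -1.0]]
contact_force: [-0.7, -0.2, 0.3]
grip_width: 0.0086
gripper_force: 0.0
```

```bash
python3 - <<'E'
from h import *
b=grab('scene')['image'][120:270,240:400]
cv2.imwrite('pics/c4.png',cv2.resize(b,(640,600)))
E
```

```text
(no output)
```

View pics/c4.png

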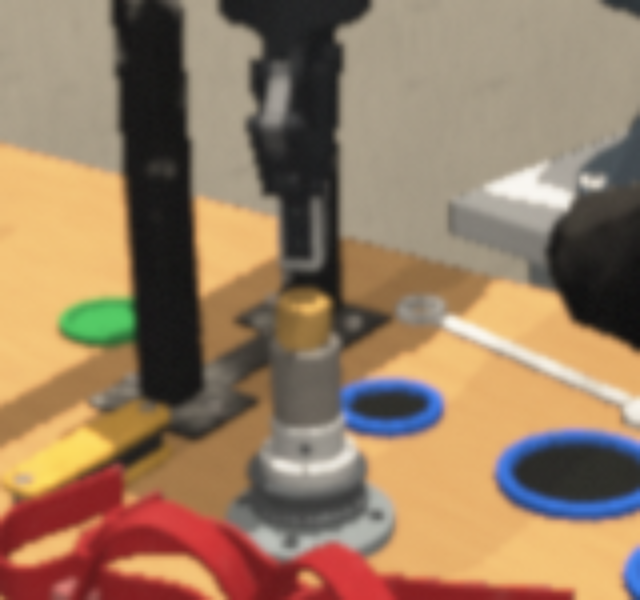

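The nut still stands untouched at crop (303,300), and the fingertips show just above or behind it at (303,268). I'll check the projection.

```bash
cat >> h.py <<'E'
def proj(d,p):
    T=d['cam_to_world'];q=T[:3,:3].T@(np.array(p)-T[:3,3]);x=np.array([q[0],-q[1],-q[2]])
    return cv2.projectPoints(x.reshape(1,1,3),np.zeros(3),np.zeros(3),d['camera_matrix'],np.array([float(d['k1']),0,0,0,0.]))[0][0,0]
E
python3 - <<'E'
from h import *
d=grab('scene');o=manip.get_obs();t=o['tcp_pos'];print(t,o['grip_width'],o['joint_positions'])
print('tcp',proj(d,t),'nut top at stack',proj(d,[.547,.1145,.134]),'foot',proj(d,[.547,.1145,.0]))
for p in [(316,180),(316,185),(314,183),(316,190),(316,194),(316,198),(316,203),(316,215),(300,150)]: print(p,rng(d,*p))
E
```

```text
[0.54828784 0.11489512 0.11573749] 0.008497018732531983 [ 1.18395008e+01  1.91156620e+01 -4.74424308e+00  6.61048381e+01
 -6.96643102e-03  6.57522336e+01]
tcp [315.53260725 201.73320978] nut top at stack [315.55789803 193.23732063] foot [317.69531124 250.98855116]
(316, 180) [0.55652787 0.12759433 0.16930945]
(316, 185) [0.55443998 0.12480023 0.15724884]
(314, 183) [0.55976587 0.1250209  0.16323611]
(316, 190) [ 0.38392273 -0.06159313  0.03711639]
(316, 194) [0.54310861 0.11148799 0.13014319]
(316, 198) [0.55783639 0.1271241  0.13097111]
(316, 203) [0.55710275 0.1257834  0.11935571]
(316, 215) [0.56103894 0.12877018 0.09507456]
(300, 150) [-0.23757063 -0.83501589 -0.1945215 ]
```

The range shows the real fingertips at z≈0.15, while the TCP reads 0.116. So the fingers end about 3 cm higher than the pose says, and images must govern the height. Open, go down partway and measure the tip again.

Emit:
servo_tool --commands '[[[0, 0, 0, 0, 0, 0, 30], [0, 0, 0, 0, 0, 0, 50], [0, 0, 0, 0, 0, 0, 55], [0, 0, 0, 0, 0, 0, 55], [0, 0, 0.3, 0, 0, 0, 55], [0, 0, 0.6, 0, 0, 0, 55], [0, 0, 0.6, 0, 0, 0, 55], [0, 0, 0.6, 0, 0, 0, 55]]]'

```text
time_s: 4.38
tcp_pos: [0.5476, 0.1147, 0.091]
orientation: [[-0.589, 0.808, -0.001], [0.808, 0.589, -0.0], [0.001, -0.001, -1.0]]
contact_force: [0.2, -1.1, 0.5]
grip_width: 0.0473
gripper_force: 0.0
```

```bash
cat >> h.py <<'E'
def tips(c0=240,c1=400,r0=100,r1=330,near=.06):
    """lowest points of gripper in scene view near the tcp (xy)"""
    d=grab('scene');o=manip.get_obs();t=o['tcp_pos']
    v,u=np.mgrid[0:400,0:640];r=d['range_z']
    pp=cv2.undistortPoints(np.stack([u,v],-1).reshape(-1,1,2).astype(float),d['camera_matrix'],np.array([float(d['k1']),0,0,0,0]))[:,0]
    T=d['cam_to_world'];X=(np.c_[pp[:,0]*r.ravel(),-pp[:,1]*r.ravel(),-r.ravel()]@T[:3,:3].T+T[:3,3])
    g=d['image'].max(2).ravel()
    return d,t,o,X,g
E
python3 - <<'E'
from h import *
np.set_printoptions(precision=4,suppress=True)
d,t,o,X,g=tips()
X=X.reshape(400,640,3);print(t,o['grip_width'],proj(d,t))
for v in range(176,212,3): print(v,X[v,316]*1000,d['image'][v,316], X[v,310]*1000)
cv2.imwrite('pics/c5.png',cv2.resize(d['image'][150:250,270:370],(600,600)))
E
```

```text
[0.5481 0.1148 0.0916] 0.0470564715495748 [315.9936 212.4275]
176 [581.145  154.7824 192.4348] [36 35 34] [388.7508 -76.6359  72.442 ]
179 [581.8259 155.2266 186.6996] [33 32 32] [588.468  145.8055 186.136 ]
182 [584.5496 157.8937 182.1967] [34 34 34] [591.4564 148.7961 181.7903]
185 [565.6126 136.9692 164.2132] [68 71 73] [577.3962 132.7405 166.7087]
188 [567.9501 139.2062 159.2844] [64 66 68] [580.2447 135.5671 162.1486]
191 [566.6755 137.5057 152.0413] [63 65 67] [579.6393 134.5316 155.3585]
194 [570.7145 141.5975 148.2127] [62 64 65] [578.3162 132.6898 148.0424]
197 [569.4301 139.8824 140.8912] [63 66 67] [579.0298 133.1243 142.0324]
200 [567.514  137.4742 133.0781] [102 112 119] [574.5627 127.7536 132.4534]
203 [557.8484 126.5978 119.8674] [ 60 107 139] [559.0795 110.0275 115.0793]
206 [557.7052 126.1149 113.0482] [ 60 105 135] [555.0819 105.1605 105.4395]
209 [560.3609 128.6895 108.1667] [ 85  95 102] [568.9033 120.2798 108.4495]
```

View pics/c5.png

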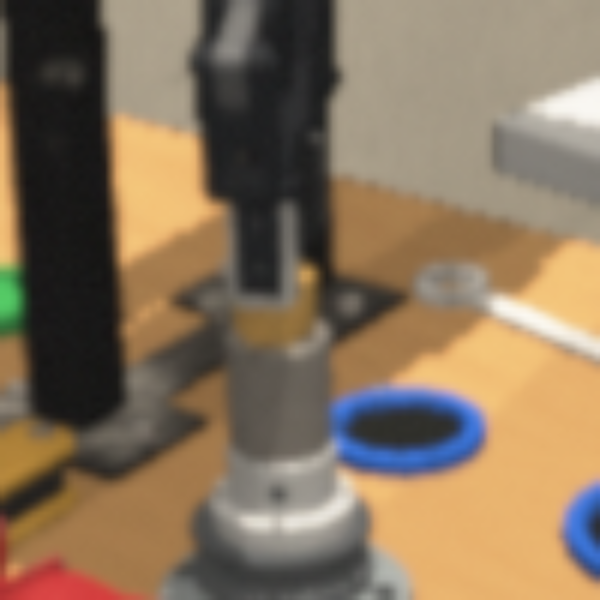

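The front finger (crop tip (262,300)) now overlaps the upper nut and is aligned with it; its tip is at z≈0.131 with the TCP at 0.091. I need about 12 mm more, then close.

Emit:
servo_tool --commands '[[[0, 0, 0.15, 0, 0, 0, 55], [0, 0, 0.3, 0, 0, 0, 55], [0, 0, 0.3, 0, 0, 0, 55], [0, 0, 0.3, 0, 0, 0, 35], [0, 0, 0.3, 0, 0, 0, 30], [0, 0, 0.3, 0, 0, 0, 25], [0, 0, 0.3, 0, 0, 0, 20], [0, 0, 0.3, 0, 0, 0, 15], [0, 0, 0.3, 0, 0, 0, 15], [0, 0, 0.3, 0, 0, 0, 15]]]' --squeeze 30

```text
time_s: 5.27
tcp_pos: [0.5482, 0.1149, 0.0795]
orientation: [[-0.589, 0.808, 0.0], [0.808, 0.589, -0.0], [-0.0, 0.0, -1.0]]
contact_force: [-0.1, 0.6, 1.5]
grip_width: 0.0236
gripper_force: 29.3
```

Emit:
servo_tool --commands '[[[0, 0, -0.3, 0, 0, 0, 15], [0, 0, -0.9, 0, 0, 0, 15], [0, 0, -1.6, 0, 0, 0, 15], [0.4, 0.45, -2.2, 0, 0, 0, 15], [1, 1.1, -2.4, 0, 0, 0, 15], [1.6, 1.8, -2.4, 0, 0, 0, 15], [2.2, 2.5, -2.4, 0, 0, 0, 15], [2.85, 3.2, -2.4, 0, 0, 0, 15], [3.5, 3.9, -2.4, 0, 0, 0, 15], [4.0, 4.5, -2.4, 0, 0, 0, 15]]]'

```text
time_s: 6.1
tcp_pos: [0.599, 0.3527, 0.1749]
orientation: [[-0.59, 0.808, -0.0], [0.808, 0.59, -0.0], [0.0, -0.0, -1.0]]
contact_force: [0.5, 0.2, -0.9]
grip_width: 0.0237
gripper_force: 29.5
```

Emit:
servo_tool --commands '[[[0.36, 0.38, 0, 0, 0, 0, 15], [0.36, 0.38, 0.8, 0, 0, 0, 15], [0.36, 0.38, 1.6, 0, 0, 0, 15], [0.36, 0.38, 2.4, 0, 0, 0, 15], [0.36, 0.38, 3.2, 0, 0, 0, 15], [0.36, 0.38, 3.8, 0, 0, 0, 15], [0.36, 0.38, 4.2, 0, 0, 0, 15], [0.36, 0.38, 4.5, 0, 0, 0, 15], [0.36, 0.38, 4.5, 0, 0, 0, 15], [0.36, 0.38, 4.5, 0, 0, 0, 15]]]'

```text
time_s: 6.93
tcp_pos: [0.6029, 0.3706, -0.0049]
orientation: [[-0.589, 0.808, -0.001], [0.808, 0.589, -0.001], [-0.0, -0.001, -1.0]]
contact_force: [0.6, -0.0, -0.3]
grip_width: 0.0235
gripper_force: 29.6
```

```bash
python3 - <<'E'
from h import *
d=grab('scene');t=grab('top')
cv2.imwrite('pics/c6.png',np.hstack([cv2.resize(d['image'][230:350,330:450],(400,400)),cv2.resize(t['image'][100:220,160:280],(400,400))]))
E
```

```text
(no output)
```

View pics/c6.png

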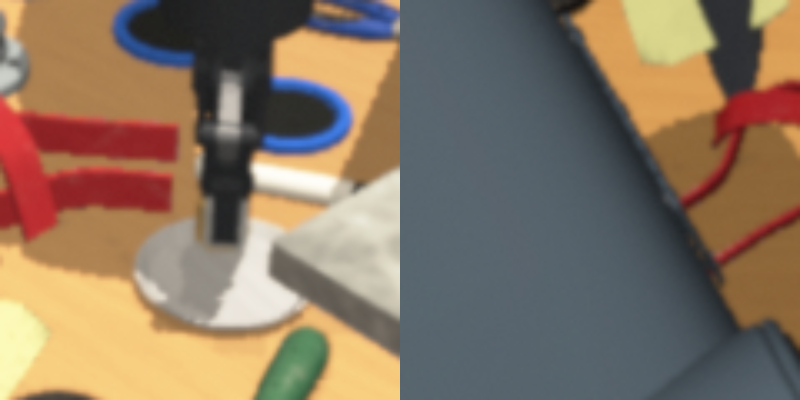

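The nut is held over the dish, hidden behind the finger at crop (222,235); the dish centre in the scene view is near (396,312). Lowering slowly while watching the force.

```bash
python3 - <<'E'
from h import *
d=grab('scene');print(onz(d,396,312,.009),manip.get_obs()['tcp_pos'])
E
```

```text
[0.60887785 0.3752844  0.009     ] [ 0.60406444  0.37131542 -0.00305765]
```

Emit:
servo_tool --commands '[[[0, 0, 0.2, 0, 0, 0, 15], [0, 0, 0.4, 0, 0, 0, 15], [0, 0, 0.47, 0, 0, 0, 15], [0, 0, 0.5, 0, 0, 0, 15], [0, 0, 0.5, 0, 0, 0, 15]]]'

```text
time_s: 7.5
tcp_pos: [0.6027, 0.3705, -0.0254]
orientation: [[-0.589, 0.808, -0.001], [0.808, 0.589, -0.001], [0.0, -0.001, -1.0]]
contact_force: [-0.7, -0.6, -0.5]
grip_width: 0.0235
gripper_force: 29.5
```

Emit:
servo_tool --commands '[[[0, 0, 0.03, 0, 0, 0, 15], [0, 0, 0.03, 0, 0, 0, 15], [0, 0, 0.05, 0, 0, 0, 15], [0, 0, 0.05, 0, 0, 0, 15]]]'

```text
time_s: 7.83
tcp_pos: [0.6033, 0.3709, -0.0259]
orientation: [[-0.589, 0.808, 0.001], [0.808, 0.589, 0.0], [-0.0, 0.001, -1.0]]
contact_force: [-1.1, -1.3, 4.3]
grip_width: 0.0235
gripper_force: 29.8
```

Contact. Release and rise.

Emit:
servo_tool --commands '[[[0, 0, 0, 0, 0, 0, 32], [0, 0, 0, 0, 0, 0, 40], [0, 0, 0, 0, 0, 0, 45], [0, 0, 0, 0, 0, 0, 45], [0, 0, -0.4, 0, 0, 0, 45], [0, 0, -1, 0, 0, 0, 45], [0, 0, -2, 0, 0, 0, 45], [0, 0, -3, 0, 0, 0, 55], [0, 0, -4, 0, 0, 0, 60], [0, 0, -5, 0, 0, 0, 65]]]'

```text
time_s: 8.67
tcp_pos: [0.6027, 0.3706, 0.1753]
orientation: [[-0.589, 0.808, 0.0], [0.808, 0.589, -0.0], [-0.0, 0.0, -1.0]]
contact_force: [0.8, 0.5, 0.9]
grip_width: 0.0556
gripper_force: 0.0
```

Emit:
servo_tool --commands '[[[-0.6, -0.7, 0, 0, 0, 0, 65], [-1.2, -1.4, 0, 0, 0, 0, 65], [-1.9, -2.1, 0, 0, 0, 0, 65], [-2.5, -2.8, 0, 0, 0, 0, 65], [-3.1, -3.5, 0, 0, 0, 0, 65], [-3.7, -4.15, 0, 0, 0, 0, 65], [-4.2, -4.7, 0, 0, 0, 0, 65], [-4.36, -4.88, 0, 0, 0, 0, 65], [-4.36, -4.88, 0, 0, 0, 0, 65], [-4.36, -4.88, 0.4, 0, 0, 0, 65]]]'

```text
time_s: 9.5
tcp_pos: [0.55, 0.1151, 0.1599]
orientation: [[-0.588, 0.809, 0.005], [0.809, 0.588, 0.001], [-0.002, 0.005, -1.0]]
contact_force: [0.2, -0.1, -0.7]
grip_width: 0.0556
gripper_force: 0.0
```

```bash
python3 - <<'E'
from h import *
d=grab('scene');print(manip.get_obs()['tcp_pos'],[onz(d,*proj(d,[.547,.1145,.11]),.11)])
a=d['image'][260:340,350:450];b=d['image'][140:260,260:380]
cv2.imwrite('pics/c7.png',np.hstack([cv2.resize(a,(400,400)),cv2.resize(b,(400,400))]))
E
```

```text
[0.548122   0.11526834 0.15532496] [array([0.547 , 0.1145, 0.11  ])]
```

View pics/c7.png

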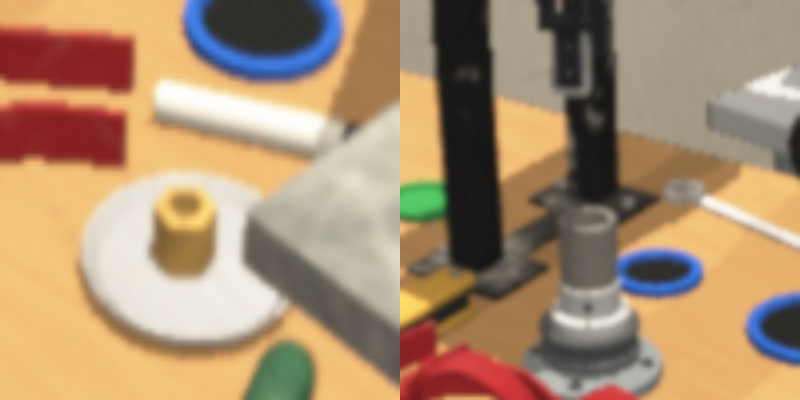

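The nut stands upright in the dish (crop (183,230)), and the gripper is above the sleeve (crop (588,245)). Next, the sleeve.

Emit:
servo_tool --commands '[[[0, 0, 0.7, 0, 0, 0, 65], [0, 0, 1.5, 0, 0, 0, 65], [0, 0, 2.2, 0, 0, 0, 65], [0, 0, 2.85, 0, 0, 0, 65], [0, 0, 2.85, 0, 0, 0, 65], [0, 0, 2.85, 0, 0, 0, 50], [0, 0, 2.85, 0, 0, 0, 35], [0, 0, 2.85, 0, 0, 0, 30], [0, 0, 2.85, 0, 0, 0, 30], [0, 0, 2.85, 0, 0, 0, 30]]]' --squeeze 40

```text
time_s: 10.38
tcp_pos: [0.5488, 0.1151, 0.0445]
orientation: [[-0.589, 0.808, 0.002], [0.808, 0.589, 0.0], [-0.001, 0.002, -1.0]]
contact_force: [0.2, -0.4, -0.3]
grip_width: 0.0346
gripper_force: 40.5
```

Emit:
servo_tool --commands '[[[0, 0, -0.2, 0, 0, 0, 30], [0, 0, -0.6, 0, 0, 0, 30], [0, 0, -1.2, 0, 0, 0, 30], [0, 0, -1.8, 0, 0, 0, 30], [0.1, -0.5, -2, 0, 0, 0, 30], [0.2, -1.3, -2, 0, 0, 0, 30], [0.3, -2.1, -2, 0, 0, 0, 30], [0.45, -2.9, -2, 0, 0, 0, 30], [0.52, -3.39, -2, 0, 0, 0, 30], [0.52, -3.39, -2, 0, 0, 0, 30]]]'

```text
time_s: 11.22
tcp_pos: [0.4224, 0.0504, 0.1243]
orientation: [[-0.588, 0.809, -0.001], [0.809, 0.588, -0.001], [0.0, -0.001, -1.0]]
contact_force: [-0.0, 0.1, -0.1]
grip_width: 0.0344
gripper_force: 40.7
```

Emit:
servo_tool --commands '[[[0, 0, 0.6, 0, 0, 0, 30], [0, 0, 1.2, 0, 0, 0, 30], [0, 0, 1.8, 0, 0, 0, 30], [0, 0, 2.4, 0, 0, 0, 30], [0, 0, 2.8, 0, 0, 0, 30], [0, 0, 3.1, 0, 0, 0, 30], [0, 0, 3.1, 0, 0, 0, 30], [0, 0, 3.1, 0, 0, 0, 30]]]'

```text
time_s: 11.88
tcp_pos: [0.4266, 0.0519, -0.0004]
orientation: [[-0.589, 0.808, -0.0], [0.808, 0.589, -0.0], [0.0, -0.0, -1.0]]
contact_force: [0.3, 0.5, -1.4]
grip_width: 0.0342
gripper_force: 40.6
```

```bash
python3 - <<'E'
from h import *
d=grab('scene');print(manip.get_obs()['tcp_pos'],proj(d,[.4263,.052,.008]))
a=d['image'][160:260,280:380]
cv2.imwrite('pics/c8.png',cv2.resize(a,(600,600)))
E
```

```text
[4.27133766e-01 5.19292468e-02 9.04248176e-05] [336.55973298 219.77004244]
```

View pics/c8.png

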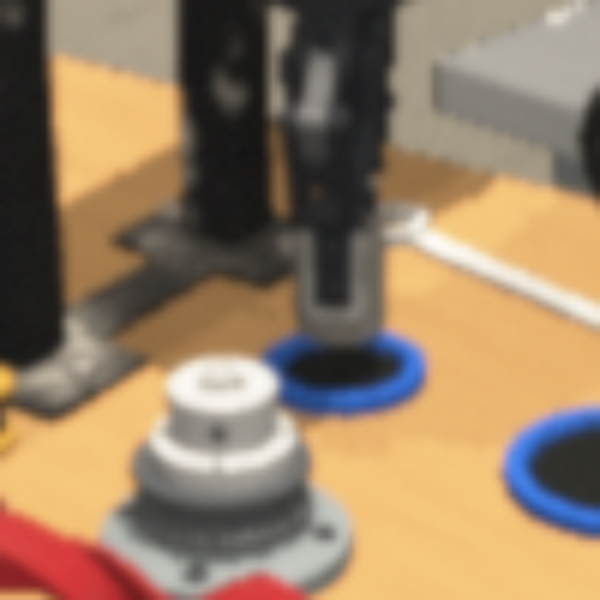

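The sleeve is held upright over the small nest (crop (340,320), nest centre (340,370)). Lowering.

Emit:
servo_tool --commands '[[[0, 0, 0.2, 0, 0, 0, 30], [0, 0, 0.35, 0, 0, 0, 30], [0, 0, 0.42, 0, 0, 0, 30], [0, 0, 0.45, 0, 0, 0, 30], [0, 0, 0.45, 0, 0, 0, 30]]]'

```text
time_s: 12.35
tcp_pos: [0.426, 0.0517, -0.0189]
orientation: [[-0.589, 0.808, -0.001], [0.808, 0.589, -0.0], [0.0, -0.001, -1.0]]
contact_force: [-0.2, -0.6, -1.1]
grip_width: 0.0342
gripper_force: 40.6
```

Emit:
servo_tool --commands '[[[0, 0, 0.03, 0, 0, 0, 30], [0, 0, 0.03, 0, 0, 0, 30], [0, 0, 0.05, 0, 0, 0, 30], [0, 0, 0.05, 0, 0, 0, 30]]]'

```text
time_s: 12.68
tcp_pos: [0.4264, 0.0518, -0.0199]
orientation: [[-0.589, 0.808, 0.001], [0.808, 0.589, -0.0], [-0.0, 0.001, -1.0]]
contact_force: [-3.0, 1.1, 12.3]
grip_width: 0.0348
gripper_force: 42.1
```

Emit:
servo_tool --commands '[[[0, 0, -0.03, 0, 0, 0, 45], [0, 0, -0.03, 0, 0, 0, 55], [0, 0, -0.03, 0, 0, 0, 62], [0, 0, -0.03, 0, 0, 0, 62], [0, 0, -0.4, 0, 0, 0, 62], [0, 0, -1.2, 0, 0, 0, 62], [0, 0, -2.1, 0, 0, 0, 62], [0, 0, -3, 0, 0, 0, 62], [0, 0, -3.5, 0, 0, 0, 62], [0, 0, -3.6, 0, 0, 0, 62]]]'

```text
time_s: 13.52
tcp_pos: [0.4285, 0.0521, 0.1269]
orientation: [[-0.589, 0.808, 0.006], [0.808, 0.589, 0.001], [-0.003, 0.005, -1.0]]
contact_force: [0.4, -0.2, 1.1]
grip_width: 0.0532
gripper_force: 0.0
```

Emit:
servo_tool --commands '[[[-0.1, 0.8, 0, 0, 0, 0, 65], [-0.25, 1.6, 0, 0, 0, 0, 65], [-0.4, 2.4, 0, 0, 0, 0, 65], [-0.5, 3.1, 0, 0, 0, 0, 65], [-0.52, 3.39, 0, 0, 0, 0, 65], [-0.52, 3.39, 0.7, 0, 0, 0, 65], [-0.52, 3.39, 1.4, 0, 0, 0, 65], [-0.52, 3.39, 1.8, 0, 0, 0, 65], [-0.52, 3.39, 1.8, 0, 0, 0, 65]]]'

```text
time_s: 14.27
tcp_pos: [0.545, 0.1143, 0.0468]
orientation: [[-0.589, 0.808, -0.007], [0.808, 0.589, -0.002], [0.003, -0.007, -1.0]]
contact_force: [-0.9, -1.4, -0.6]
grip_width: 0.0555
gripper_force: 0.0
```

```bash
python3 - <<'E'
from h import *
np.set_printoptions(precision=4,suppress=True)
d,t,o,X,g=tips();X=X.reshape(400,640,3);print(t,o['grip_width'])
for v in range(186,240,3): print(v,X[v,314]*1000,d['image'][v,314].max())
cv2.imwrite('pics/c9.png',cv2.resize(d['image'][160:260,280:380],(600,600)))
E
```

```text
[0.5462 0.1145 0.0489] 0.05526745169613338
186 [592.6198 160.7855 177.4356] 34
189 [592.4447 160.2787 171.149 ] 34
192 [592.0176 159.4925 164.6594] 33
195 [588.2538 155.0327 155.9198] 34
198 [577.8309 143.2364 142.5927] 41
201 [588.0355 154.1441 143.0769] 40
204 [588.1599 153.9537 136.7574] 33
207 [575.4569 139.6201 121.3767] 38
210 [575.8817 139.7497 115.0612] 36
213 [577.9309 141.6701 109.8934] 37
216 [576.6615 139.9263 102.2862] 38
219 [572.636  135.1341  92.5498] 86
222 [554.667  114.9242  72.1051] 139
225 [558.1181 118.3776  67.7042] 145
228 [563.2797 123.7248  64.6726] 145
231 [567.0827 127.5716  60.6368] 122
234 [565.1917 125.1139  52.0661] 137
237 [569.946  130.0151  48.8241] 151
```

View pics/c9.png

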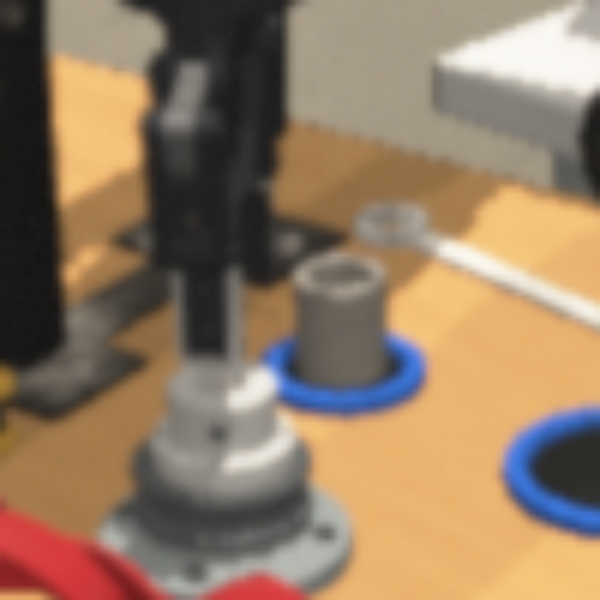

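The sleeve stands in the small nest (crop (342,330)). The fingers straddle the hub boss with the tip at z≈0.09. Lower 34 mm and grip the boss.

Emit:
servo_tool --commands '[[[0, 0, 0.3, 0, 0, 0, 65], [0, 0, 0.6, 0, 0, 0, 65], [0, 0, 0.85, 0, 0, 0, 65], [0, 0, 0.85, 0, 0, 0, 65], [0, 0, 0.85, 0, 0, 0, 50], [0, 0, 0.85, 0, 0, 0, 40], [0, 0, 0.85, 0, 0, 0, 33], [0, 0, 0.85, 0, 0, 0, 33], [0, 0, 0.85, 0, 0, 0, 33]]]' --squeeze 50

```text
time_s: 15.07
tcp_pos: [0.5489, 0.1151, 0.0185]
orientation: [[-0.589, 0.808, 0.002], [0.808, 0.589, 0.0], [-0.001, 0.002, -1.0]]
contact_force: [-0.8, 0.7, 6.1]
grip_width: 0.0358
gripper_force: 50.6
```

Emit:
servo_tool --commands '[[[0, 0, -0.2, 0, 0, 0, 33], [0, 0, -0.6, 0, 0, 0, 33], [0, 0, -1.1, 0, 0, 0, 33], [0, 0, -1.7, 0, 0, 0, 33], [0, 0, -2.1, 0, 0, 0, 33], [0.5, 0.1, -2.3, 0, 0, 0, 33], [1.3, 0.2, -2.3, 0, 0, 0, 33], [2.1, 0.35, -2.3, 0, 0, 0, 33], [2.9, 0.5, -2.3, 0, 0, 0, 33], [3.7, 0.6, -2.3, 0, 0, 0, 33]]]'

```text
time_s: 15.9
tcp_pos: [0.4795, 0.2496, 0.1099]
orientation: [[-0.588, 0.809, 0.0], [0.809, 0.588, -0.0], [-0.0, 0.0, -1.0]]
contact_force: [0.8, -0.2, -2.2]
grip_width: 0.0359
gripper_force: 51.7
```

Emit:
servo_tool --commands '[[[0.8, 0.13, 0, 0, 0, 0, 33], [1.4, 0.23, 0, 0, 0, 0, 33], [1.4, 0.23, 0.6, 0, 0, 0, 33], [1.4, 0.23, 1.2, 0, 0, 0, 33], [1.4, 0.23, 1.8, 0, 0, 0, 33], [1.4, 0.23, 2.3, 0, 0, 0, 33], [1.4, 0.23, 2.5, 0, 0, 0, 33], [1.4, 0.23, 2.5, 0, 0, 0, 33], [1.4, 0.23, 2.5, 0, 0, 0, 33]]]'

```text
time_s: 16.65
tcp_pos: [0.4548, 0.2992, 0.0099]
orientation: [[-0.589, 0.808, -0.0], [0.808, 0.589, -0.0], [-0.0, -0.0, -1.0]]
contact_force: [0.4, -0.9, -1.9]
grip_width: 0.0358
gripper_force: 51.7
```

```bash
python3 - <<'E'
from h import *
d=grab('scene');print(manip.get_obs()['tcp_pos'],proj(d,[.4544,.2995,.008]))
cv2.imwrite('pics/c10.png',cv2.resize(d['image'][190:290,350:480],(780,600)))
E
```

```text
[0.45537623 0.29956378 0.01043849] [414.78873787 262.22897124]
```

View pics/c10.png

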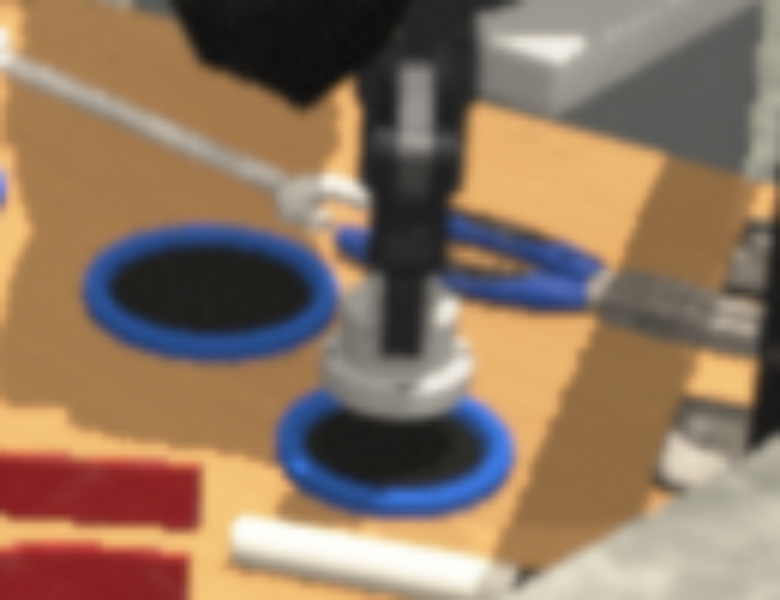

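The hub hangs level over the middle nest (crop hub (398,360), nest (396,440)). Lowering.

Emit:
servo_tool --commands '[[[0, 0, 0.2, 0, 0, 0, 33], [0, 0, 0.4, 0, 0, 0, 33], [0, 0, 0.53, 0, 0, 0, 33], [0, 0, 0.58, 0, 0, 0, 33], [0, 0, 0.58, 0, 0, 0, 33]]]'

```text
time_s: 17.12
tcp_pos: [0.4543, 0.2989, -0.0146]
orientation: [[-0.589, 0.808, -0.001], [0.808, 0.589, -0.001], [-0.0, -0.001, -1.0]]
contact_force: [-0.2, -0.9, -0.9]
grip_width: 0.0352
gripper_force: 51.8
```

Emit:
servo_tool --commands '[[[0, 0, 0.04, 0, 0, 0, 33], [0, 0, 0.04, 0, 0, 0, 33], [0, 0, 0.06, 0, 0, 0, 33], [0, 0, 0.06, 0, 0, 0, 33]]]'

```text
time_s: 17.45
tcp_pos: [0.4549, 0.2994, -0.0155]
orientation: [[-0.589, 0.808, 0.001], [0.808, 0.589, 0.0], [-0.0, 0.001, -1.0]]
contact_force: [-2.5, -1.5, 6.5]
grip_width: 0.0355
gripper_force: 52.6
```

Emit:
servo_tool --commands '[[[0, 0, -0.02, 0, 0, 0, 45], [0, 0, -0.02, 0, 0, 0, 55], [0, 0, -0.02, 0, 0, 0, 60], [0, 0, -0.02, 0, 0, 0, 60], [0, 0, -0.4, 0, 0, 0, 60], [0, 0, -1.2, 0, 0, 0, 60], [0, 0, -2.1, 0, 0, 0, 70], [0, 0, -2.9, 0, 0, 0, 80], [0, 0, -3.4, 0, 0, 0, 90], [0, 0, -3.5, 0, 0, 0, 95]]]'

```text
time_s: 18.28
tcp_pos: [0.4566, 0.3005, 0.1277]
orientation: [[-0.589, 0.808, 0.005], [0.808, 0.589, 0.003], [-0.0, 0.006, -1.0]]
contact_force: [0.6, -0.8, 0.6]
grip_width: 0.0807
gripper_force: 0.0
```

Emit:
servo_tool --commands '[[[-0.8, -0.13, 0, 0, 0, 0, 95], [-1.6, -0.26, 0, 0, 0, 0, 95], [-2.4, -0.39, 0, 0, 0, 0, 95], [-3.2, -0.52, 0, 0, 0, 0, 95], [-4, -0.65, 0, 0, 0, 0, 95], [-4.7, -0.76, 0, 0, 0, 0, 95], [-5.1, -0.82, 0, 0, 0, 0, 95], [-5.1, -0.82, 0.8, 0, 0, 0, 95], [-5.1, -0.82, 1.6, 0, 0, 0, 95], [-5.1, -0.82, 2.2, 0, 0, 0, 95]]]'

```text
time_s: 19.12
tcp_pos: [0.5475, 0.1142, 0.033]
orientation: [[-0.588, 0.809, -0.002], [0.809, 0.588, -0.0], [0.001, -0.002, -1.0]]
contact_force: [-0.3, -0.7, -0.3]
grip_width: 0.0812
gripper_force: 0.0
```

Emit:
servo_tool --commands '[[[0, 0, 0.4, 0, 0, 0, 95], [0, 0, 0.4, 0, 0, 0, 95], [0, 0, 0.4, 0, 0, 0, 95]]]'

```text
time_s: 19.37
tcp_pos: [0.5474, 0.1149, 0.0187]
orientation: [[-0.589, 0.808, -0.003], [0.808, 0.589, -0.001], [0.001, -0.002, -1.0]]
contact_force: [0.4, 0.2, 0.4]
grip_width: 0.081
gripper_force: 0.0
```

```bash
python3 - <<'E'
from h import *
np.set_printoptions(precision=4,suppress=True)
d,t,o,X,g=tips();X=X.reshape(400,640,3);print(t,o['grip_width'])
for v in range(206,252,3): print(v,X[v,314]*1000,d['image'][v,314].max())
cv2.imwrite('pics/c11.png',cv2.resize(d['image'][170:290,280:440],(800,600)))
E
```

```text
[0.5484 0.1151 0.0198] 0.08126614046968753
206 [597.9855 164.5643 139.3451] 42
209 [597.2732 163.453  132.477 ] 65
212 [598.6398 164.6325 127.0556] 42
215 [597.9976 163.5938 120.1532] 42
218 [589.619  154.0074 107.4431] 33
221 [587.8265 151.6871  99.4787] 36
224 [588.2286 151.7887  93.1142] 36
227 [585.8483 148.8104  84.5543] 38
230 [587.7824 150.6021  79.3004] 34
233 [583.8432 145.8896  69.3489] 113
236 [554.1177 112.5999  38.3403] 99
239 [563.4716 122.5935  38.7617] 68
242 [572.1653 131.8635  38.8019] 71
245 [571.5735 130.8366  31.1402] 59
248 [570.7872 129.5901  23.2502] 71
251 [575.3603 134.2942  19.9553] 75
```

View pics/c11.png

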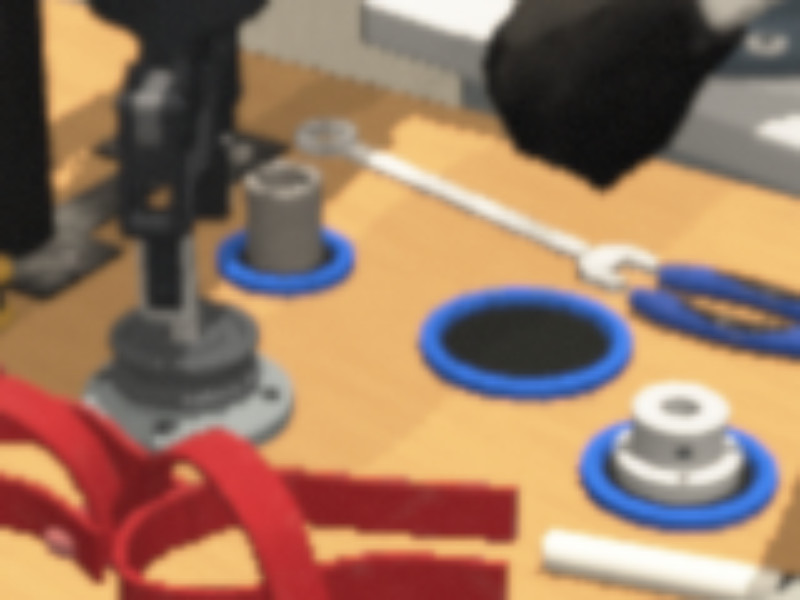

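The hub sits flat in the middle nest (crop (680,450)). The open fingers straddle the pulley with the tip at z≈0.068. Lower 38 mm so the tips stay about 8 mm above the pulley's underside and clear the nest lip later, then grip the rims.

Emit:
servo_tool --commands '[[[0, 0, 0.3, 0, 0, 0, 95], [0, 0, 0.6, 0, 0, 0, 95], [0, 0, 0.85, 0, 0, 0, 95], [0, 0, 0.95, 0, 0, 0, 95], [0, 0, 0.95, 0, 0, 0, 85], [0, 0, 0.95, 0, 0, 0, 75], [0, 0, 0.95, 0, 0, 0, 65], [0, 0, 0.95, 0, 0, 0, 62], [0, 0, 0.95, 0, 0, 0, 62], [0, 0, 0.95, 0, 0, 0, 62]]]' --squeeze 70

```text
time_s: 20.25
tcp_pos: [0.5494, 0.1155, -0.0166]
orientation: [[-0.589, 0.808, 0.002], [0.808, 0.589, 0.001], [-0.001, 0.002, -1.0]]
contact_force: [-1.7, 0.4, 7.0]
grip_width: 0.0607
gripper_force: 75.3
```

Emit:
servo_tool --commands '[[[0, 0, -0.2, 0, 0, 0, 62], [0, 0, -0.6, 0, 0, 0, 62], [0, 0, -1.1, 0, 0, 0, 62], [0, 0, -1.7, 0, 0, 0, 62], [0, 0, -2.2, 0, 0, 0, 62], [0, 0, -2.5, 0, 0, 0, 62], [0.5, -0.25, -2.6, 0, 0, 0, 62], [1.2, -0.6, -2.6, 0, 0, 0, 62], [1.9, -0.95, -2.6, 0, 0, 0, 62], [2.6, -1.3, -2.6, 0, 0, 0, 62]]]'

```text
time_s: 21.08
tcp_pos: [0.4439, 0.1686, 0.0864]
orientation: [[-0.588, 0.809, 0.0], [0.809, 0.588, -0.0], [-0.0, 0.0, -1.0]]
contact_force: [-0.3, 0.2, -2.8]
grip_width: 0.0608
gripper_force: 78.0
```

Emit:
servo_tool --commands '[[[0.6, -0.3, 0, 0, 0, 0, 62], [0.83, -0.4, 0, 0, 0, 0, 62], [0.83, -0.4, 0.6, 0, 0, 0, 62], [0.83, -0.4, 1.2, 0, 0, 0, 62], [0.83, -0.4, 1.8, 0, 0, 0, 62], [0.83, -0.4, 2.2, 0, 0, 0, 62], [0.83, -0.4, 2.3, 0, 0, 0, 62], [0.83, -0.4, 2.3, 0, 0, 0, 62], [0.83, -0.4, 2.3, 0, 0, 0, 62]]]'

```text
time_s: 21.83
tcp_pos: [0.4133, 0.1861, -0.0055]
orientation: [[-0.589, 0.808, 0.001], [0.808, 0.589, 0.0], [-0.0, 0.001, -1.0]]
contact_force: [-0.7, -0.4, -2.1]
grip_width: 0.0612
gripper_force: 77.9
```

```bash
python3 - <<'E'
from h import *
d=grab('scene');print(manip.get_obs()['tcp_pos'],proj(d,[.4127,.1858,.008]))
cv2.imwrite('pics/c12.png',cv2.resize(d['image'][180:280,320:450],(780,600)))
E
```

```text
[ 0.41361122  0.18621397 -0.00516926] [384.41247851 236.39254145]
```

View pics/c12.png

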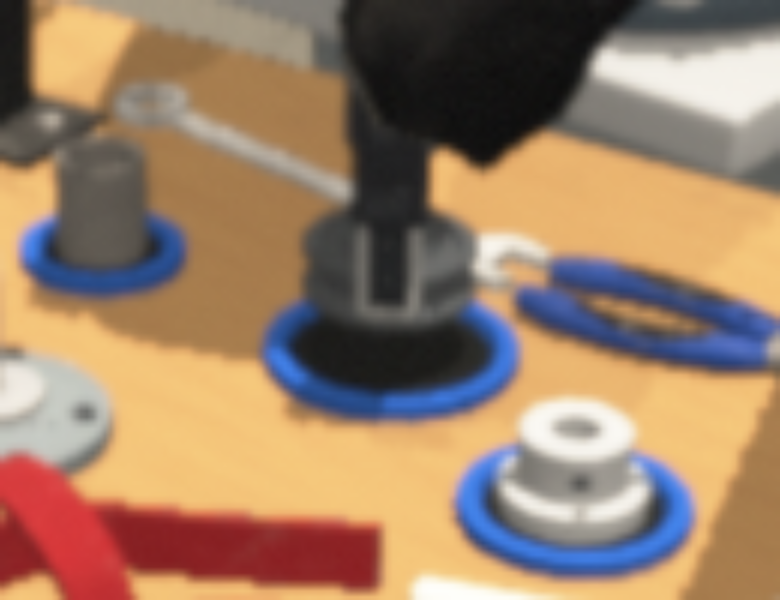

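The pulley hangs level over the large nest (crop pulley (390,265), nest (392,350)), and the finger tip is just above the pulley's lower edge. Lowering gently.

Emit:
servo_tool --commands '[[[0, 0, 0.2, 0, 0, 0, 62], [0, 0, 0.4, 0, 0, 0, 62], [0, 0, 0.53, 0, 0, 0, 62], [0, 0, 0.58, 0, 0, 0, 62], [0, 0, 0.58, 0, 0, 0, 62]]]'

```text
time_s: 22.3
tcp_pos: [0.4122, 0.1857, -0.0301]
orientation: [[-0.589, 0.808, -0.001], [0.808, 0.589, -0.001], [0.0, -0.001, -1.0]]
contact_force: [0.1, -0.9, -2.9]
grip_width: 0.0613
gripper_force: 78.0
```

Emit:
servo_tool --commands '[[[0, 0, 0.04, 0, 0, 0, 62], [0, 0, 0.04, 0, 0, 0, 62], [0, 0, 0.06, 0, 0, 0, 62], [0, 0, 0.06, 0, 0, 0, 62]]]'

```text
time_s: 22.63
tcp_pos: [0.4126, 0.1859, -0.0307]
orientation: [[-0.589, 0.808, 0.0], [0.808, 0.589, 0.0], [-0.0, 0.0, -1.0]]
contact_force: [-6.5, -2.4, 17.8]
grip_width: 0.0613
gripper_force: 80.2
```

Contact at the expected height. Ease off slightly, release and rise.

Emit:
servo_tool --commands '[[[0, 0, -0.04, 0, 0, 0, 70], [0, 0, -0.04, 0, 0, 0, 78], [0, 0, -0.04, 0, 0, 0, 85], [0, 0, -0.04, 0, 0, 0, 90], [0, 0, -0.3, 0, 0, 0, 92], [0, 0, -1, 0, 0, 0, 95], [0, 0, -2, 0, 0, 0, 95], [0, 0, -3, 0, 0, 0, 95], [0, 0, -4, 0, 0, 0, 95], [0, 0, -5, 0, 0, 0, 95]]]'

```text
time_s: 23.47
tcp_pos: [0.4122, 0.1858, 0.1701]
orientation: [[-0.589, 0.808, 0.0], [0.808, 0.589, -0.0], [-0.0, 0.0, -1.0]]
contact_force: [1.3, -0.3, 0.4]
grip_width: 0.0812
gripper_force: 0.0
```

```bash
python3 - <<'E'
from h import *
np.set_printoptions(precision=4,suppress=True)
d,t,o,X,g=tips();X=X.reshape(400,640,3);print(t,o['contact_force'])
for n,c,h in(('nut',(.603,.371),.028),('sleeve',(.4263,.052),.046),('hub',(.4544,.2995),.034),('pulley',(.4127,.1858),.024)):
    P=X.reshape(-1,3);m=(np.hypot(P[:,0]-c[0],P[:,1]-c[1])<.04)&(P[:,2]<.07)&(P[:,2]>h-.006);Q=P[m];print(n,'expected top',h,'p50,p90 z',np.percentile(Q[:,2],[50,90]),'xy mid',(Q[:,:2].max(0)+Q[:,:2].min(0))/2)
cv2.imwrite('pics/c13.png',cv2.resize(d['image'][180:340,300:460],(600,600)))
E
```

```text
[0.4154 0.1872 0.1772] [3.0204 1.2371 6.0402]
nut expected top 0.028 p50,p90 z [0.0261 0.0285] xy mid [0.6051 0.3702]
sleeve expected top 0.046 p50,p90 z [0.0449 0.0471] xy mid [0.4264 0.0507]
hub expected top 0.034 p50,p90 z [0.0334 0.0351] xy mid [0.4542 0.3003]
pulley expected top 0.024 p50,p90 z [0.0238 0.0256] xy mid [0.4133 0.1857]
```

View pics/c13.png

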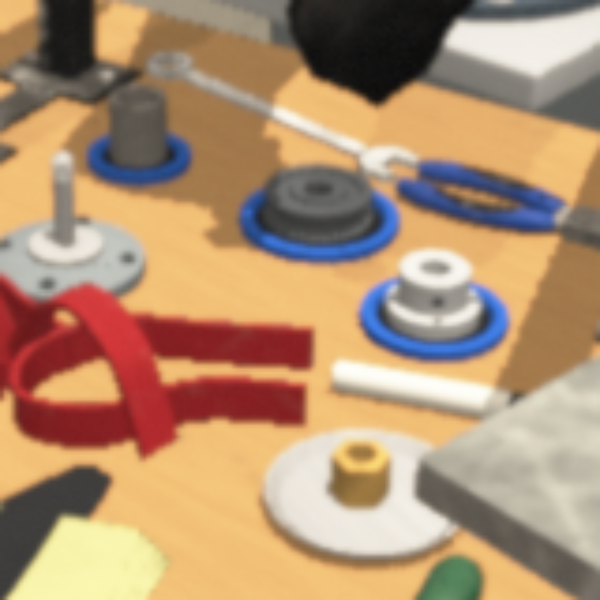

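All four parts sit flat and centred: nut at crop (360,475), sleeve (140,130), hub (435,295), pulley (318,205). Settle, then hand in.

Emit:
servo_tool --commands '[[[0, 0, 0, 0, 0, 0, 95], [0, 0, 0, 0, 0, 0, 95], [0, 0, 0, 0, 0, 0, 95], [0, 0, 0, 0, 0, 0, 95]]]'

```text
time_s: 23.85
tcp_pos: [0.4117, 0.1855, 0.1666]
orientation: [[-0.589, 0.808, -0.003], [0.808, 0.589, -0.001], [0.001, -0.003, -1.0]]
contact_force: [-0.5, 0.5, -0.1]
grip_width: 0.081
gripper_force: 0.0
```

```bash
python3 -c "
from rig import manip
print(manip.finish_job())"
```

```text
the job is handed in; nothing more can be done
None
```

I put the nut, sleeve, hub and pulley away in that order, each upright, released and at the expected height in its place, and handed the job in at about 24 s; no verdict came back.

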